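# Change the microscope stage over to the round specimen

### The arm

A 6-joint arm with a two-finger parallel gripper is mounted at the origin on the work surface. World frame = base frame: x ahead of the robot, y to its left, z up, the work surface at z = 0. Lengths are in m, angles in rad, forces in N, time in s.
With the tool pointing down it reaches from about 0.325 to 1 m from the base axis. Payload 5.1 kg.
Tool frame: the origin (TCP) lies at the very end of the fingers, on their centre line; the grasp point (between the pads) lies 19 mm behind it; z points along the fingers, y is the line along which they close (so a half turn about z gives the same grasp; the last joint's range is limited). The gripper opens to 85 mm and grips with 20 to 120 N. Pads are 22 mm wide; open, the fingers measure 114 mm over their backs; the gripper's body (76 mm by 85 mm) begins 54 mm behind the grasp point. The pads swing forward as they close: fully open they stand 13 mm farther back than shut.
Start: joints at [-1.386, 0.124, 1.65, -0, 1.367, -0.083], TCP at [0.172, -0.627, 0.231] pointing down, gripper open.
Joint ranges: [-2.61, 2.61], [-1.02, 2.33], [0.03, 2.71], [-1.35, 4.49], [0.32, 2.68], [-2.91, 2.91]. Speed limits (rad/s): [2.57, 2.57, 3.14, 3.14, 3.14, 3.14].

### API

Orientations are given as a unit quaternion [x, y, z, w].
In Python, from plant import manip gives the robot as it stands.
- The arm moves only by the shell command python3 -m creep 'ROWS' [OPENING] [FORCE]. ROWS is 1 to 12 rows, one to a line, with the numbers parted by spaces; each row has 4 numbers: dx, dy, dz in m, then a turn about the tool's z in rad; each row is the pose to reach, as a shift and turn from the pose commanded when the command began, along the tool's axes at that moment; what a row does not reach only later rows make up. A row lasts 1/12 s, in which the tool goes at most 0.0417 m and 0.125 rad, less where a joint would pass 70% of its speed; a pose out of reach is approached as far as the arm can. OPENING is the finger opening in m, set as the command begins (- or left out keeps the last). The fingers move at their own pace and stop on an object; FORCE is the grip in N (left out, the last holds). Time passes only in rows, so rows that do not move let the fingers close. It prints the time, the measured TCP pose, the force, the opening and the grip force at its end. Input that does not fit is refused with a message, and nothing moves.
- manip.get_obs(): the state, without advancing time (a new reading comes with each control period).
- manip.capture(name): name is "scene" or "top" or "wrist"; returns a dict with "pixels" (400x640x3 uint8, red, green, blue), "fx", "fy", "cx", "cy" (pixels), "world_to_cam" (4x4, takes a point from world to camera coordinates). Camera axes: x right, y up, looking along -z (the intrinsics and any distortion apply to the point x, -y, -z); pixel columns grow to the right and rows downward; lengths in m; the calibration is good to about 2 mm. A picture is of the moment at which its call begins. There is no depth.
- manip.finish_job(): hands the job in; it is judged then, once.
The state is a dict: "clock": time; "joint_pos": joint angles; "joint_vel": joint speeds; "joint_efforts": joint torques, N m; "ee_pos": TCP position; "orientation": TCP orientation; "wrist_force": force on the tool from outside, world axes, zero at the start; "ft_torque": the same for the moment, N m; "finger_gap": finger opening in m; "grip_force": force on a finger pad.
Only numpy, scipy, OpenCV 4.12 (cv2) and the standard library are available. Lean on these libraries where they do the work, as an engineer would, in place of code of your own. Each camera call takes 0.05 s, during which the arm holds its last target. There are 200 camera calls.

### The job

Change the microscope stage over from the rectangular specimen carrier to the round one: the insert with the round pocket belongs in the black stage, with the round carrier standing in it, and the insert with the rectangular pocket belongs in the white storage tray, fully down in its T-shaped recess. The rectangular carrier goes into the pocket of the steel rest made for it; the cork mat is free for the swap. Keep both carriers upright throughout.

Things in the scene. Friction and masses are not known exactly. Their poses are not given: they have to be found in the camera images.
- stage: Fixed black stage, 140 (x -75 to 65) x 116 mm, 36 high, two drums at +x reaching x = 89. T-shaped recess 6 mm deep: 90 (x) x 66 mm rectangle plus a notch 16 mm long, 34 wide in the middle of its -x end (5 mm play all round an insert). Recess floor 30 mm above the underside. Origin: on the underside, below the rectangle's centre, z up. At first it holds the rectangular-pocket insert.
- tray: Fixed low white tray with grey lining, 140 (x -75 to 65) x 116 mm, 18 high. T-shaped recess 6 mm deep: 90 (x) x 66 mm rectangle plus a notch 16 mm long, 34 wide in the middle of its -x end (5 mm play all round an insert). Recess floor 12 mm above the underside. Origin: on the underside, below the rectangle's centre, z up. At first it holds the round-pocket insert.
- mat: Fixed flat cork mat, 140 x 110 mm, 4 mm thick, empty: the free spot. Origin: centre of the underside.
- rest_round: Fixed steel block, black pocket floor, 62 x 62 mm, 16 mm high, with a round pocket 44 mm across, 8 mm deep in its top (floor 8 mm above the underside). Origin: centre of the underside, under the middle of the pocket. The round carrier stands in it at the start.
- rest_rect: Fixed steel block, black pocket floor, 62 x 62 mm, 16 mm high, with a rectangular pocket 46 mm (along x) by 34 mm (along y), 8 mm deep in its top (floor 8 mm above the underside). Origin: centre of the underside, under the middle of the pocket. Empty at the start; the rectangular carrier belongs here, its x along the rest's x, either way round.
- insert_rect: Loose T-shaped aluminium insert, 22 mm thick, 0.22 kg: block 80 (x) x 56 (y) mm plus a tongue 16 mm long, 24 wide at mid -x end, which goes in a recess's notch. Origin: centre of the block's underside, z up. Seated, it stands 16 mm above the rim; grip its 56 mm width. Black-floored pocket on top: 46 (x) x 34 mm, 8 deep, centred. At first in the stage, under the rectangular carrier.
- insert_round: Loose T-shaped aluminium insert, 22 mm thick, 0.22 kg: block 80 (x) x 56 (y) mm plus a tongue 16 mm long, 24 wide at mid -x end, which goes in a recess's notch. Origin: centre of the block's underside, z up. Seated, it stands 16 mm above the rim; grip its 56 mm width. Black-floored pocket on top: round, 44 mm across, 8 deep, centred. At first in the tray, empty.
- carrier_rect: Loose brass rectangular specimen carrier, 0.09 kg: foot 36 mm (x) by 24 mm (y), 10 mm high, with an upright fin on it, 26 mm (x) by 10 mm (y), from 10 to 34 mm above the underside; grip the fin across its 10 mm. Origin: centre of the underside, z up. At the start it stands in the pocket of the insert in the stage.
- carrier_round: Loose brass round specimen carrier, 0.08 kg: foot disc 34 mm across, 10 mm high, with an upright post 14 mm across from 10 to 34 mm above the underside; grip the post. Origin: centre of the underside, z up. At the start it stands in the rest with the round pocket.
There are look-alikes about, which are no part of the job. What is shaped like the carrier_rect but purple or turquoise is not meant.

How it is judged:
At the end, for the whole second after the job is handed in: Round-pocket insert down in the stage, rectangular-pocket insert down in the tray, round carrier in the round insert's pocket, rectangular carrier in the rectangular rest's pocket: each within 10 mm of centre, 2.5 mm of its floor, tilted under 0.05 rad, at rest (horizontal distance between insert_round and stage below 0.01 m and z of insert_round in the frame of stage between 0.027 and 0.0325 m and angle between each of insert_round, insert_rect, carrier_round, carrier_rect's own z axis and vertical below 0.05 rad and linear speed of each of insert_round, insert_rect, carrier_round, carrier_rect below 0.02 m/s and angular speed of each of insert_round, insert_rect, carrier_round, carrier_rect below 0.15 rad/s and horizontal distance between insert_rect and tray below 0.01 m and z of insert_rect in the frame of tray between 0.009 and 0.0145 m and horizontal distance between carrier_round and insert_round below 0.01 m and z of carrier_round in the frame of insert_round between 0.011 and 0.0165 m and horizontal distance between carrier_rect and rest_rect below 0.01 m and z of carrier_rect in the frame of rest_rect between 0.005 and 0.0105 m); the robot touches nothing.
It fails at once if a specimen carrier is tipped more than 0.9 rad (about 50 degrees) (angle between any of carrier_rect, carrier_round's own z axis and vertical above 0.9 rad).
It also fails if it takes over 136 s, if anything falls off the work surface, if the arm or the gripper's body presses on something with over 40 N, if the wrist force passes 120 N, or if a joint passes its speed limit or range.

## Working session

There is one attempt and no reset: what is moved stays moved. The work goes in short steps, Python scripts to look and compute and a shell command to move; the robot and the scene stay as the last step left them, time stands still between calls to the robot, and variables do not carry over. Pictures are saved under pics/ and viewed, at most 18 in all, crops included, and the job is handed in when it is done.

```bash
ls; mkdir -p pics; python3 - <<'E'
from plant import manip
import cv2,numpy as np
for n in("scene","top"):
    c=manip.capture(n); cv2.imwrite(f"pics/{n}0.png",c["pixels"][:,:,::-1])
    print(n,c["fx"],c["fy"],c["cx"],c["cy"],[k for k in c]); print(np.round(c["world_to_cam"],4).tolist())
o=manip.get_obs(); print(o)
E
```

```text
pics
scene 439.0059792509062 439.0059792509062 319.0818632459654 200.45321324812778 ['pixels', 'fx', 'fy', 'cx', 'cy', 'world_to_cam']
[[-0.8737, 0.4865, 0.0065, 0.4792], [-0.3294, -0.6014, 0.7279, 0.1415], [0.358, 0.6338, 0.6857, -1.2362], [0.0, 0.0, 0.0, 1.0]]
top 400.7570801187285 400.7570801187285 309.82114807508873 195.54872418808725 ['pixels', 'fx', 'fy', 'cx', 'cy', 'world_to_cam']
[[0.0177, -0.9998, 0.0071, -0.0029], [0.9988, 0.018, 0.0457, -0.5425], [-0.0458, 0.0063, 0.9989, -1.0025], [0.0, 0.0, 0.0, 1.0]]
{'clock': 0.1, 'joint_pos': array([-1.38560840e+00,  1.24456404e-01,  1.65152703e+00, -1.96792655e-05,
        1.36750350e+00, -8.25975891e-02]), 'joint_vel': array([-0.00081423, -0.00223784, -0.00346502, -0.00048238,  0.00035632,
        0.00169944]), 'joint_efforts': array([ 8.64250505e-04, -4.24929106e+01, -3.66653895e+01, -1.29679870e-04,
        3.96454503e-03, -2.27451977e-06]), 'ee_pos': array([ 0.17185485, -0.62630175,  0.23017141]), 'orientation': array([ 9.91049037e-01,  1.33494979e-01, -5.81846587e-05, -9.45396470e-04]), 'wrist_force': array([0.01983806, 0.19499828, 0.88439619]), 'ft_torque': array([-0.04256543,  0.02114731, -0.04454201]), 'grip_force': 0.0, 'finger_gap': 0.085388241694606}
```

View pics/top0.png

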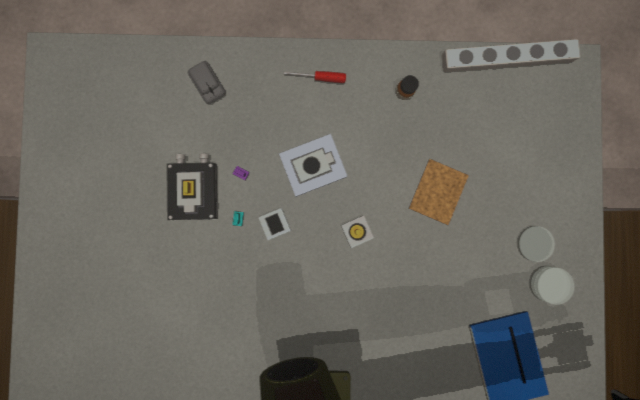

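View pics/scene0.png

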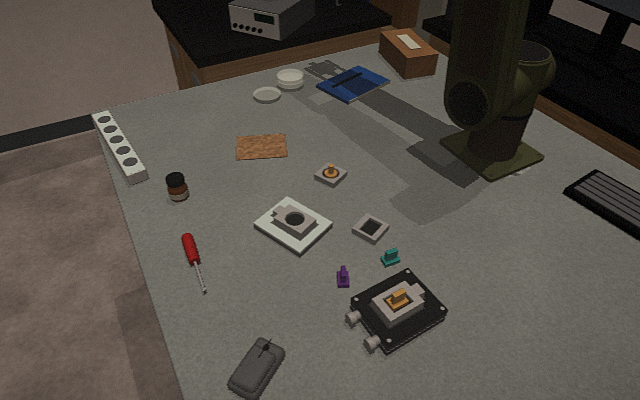

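The top view shows the stage at about (192,191), tray (313,165), mat (438,191), rest_rect (275,224) and rest_round (357,231). The purple and turquoise look-alikes are at (241,173) and (238,218). The scene view confirms this layout. Next I'll enlarge the top view and segment it.

```bash
cat > h.py <<'E'
from plant import manip
import cv2,numpy as np
from scipy.spatial.transform import Rotation as R
def cap(n): return manip.capture(n)
def proj(c,P):
    P=np.atleast_2d(P); q=(c["world_to_cam"][:3,:3]@P.T).T+c["world_to_cam"][:3,3]
    return np.c_[c["cx"]+c["fx"]*q[:,0]/-q[:,2], c["cy"]-c["fy"]*q[:,1]/-q[:,2]]
def unproj(c,uv,z):
    uv=np.atleast_2d(uv).astype(float); M=c["world_to_cam"]; Rm=M[:3,:3]; o=-Rm.T@M[:3,3]
    d=np.c_[(uv[:,0]-c["cx"])/c["fx"],-(uv[:,1]-c["cy"])/c["fy"],-np.ones(len(uv))]@Rm
    return o+d*((z-o[2])/d[:,2])[:,None]
def ortho(c,x,y,z,half=.08,ppm=2500):
    "orthophoto of plane z; image col grows with -y, row with -x (up = +x)"
    n=int(2*half*ppm); k=np.array([[x+half,y+half],[x+half,y-half],[x-half,y-half],[x-half,y+half]])
    s=proj(c,np.c_[k,np.full(4,z)]).astype(np.float32)
    H=cv2.getPerspectiveTransform(s,np.float32([[0,0],[n,0],[n,n],[0,n]]))
    return cv2.warpPerspective(c["pixels"],H,(n,n),flags=cv2.INTER_CUBIC)
def state():
    o=manip.get_obs(); r=R.from_quat(o["orientation"]).as_matrix()
    return o,o["ee_pos"],r
def go(x,y,z,yaw):
    "shift in tool axes to TCP world (x,y,z), tool y axis along world angle yaw (mod pi)"
    o,p,r=state(); d=r.T@(np.array([x,y,z])-p); cur=np.arctan2(r[1,1],r[0,1])
    t=-((yaw-cur+np.pi/2)%np.pi-np.pi/2)   # tool z is down
    print("shift",np.round(d,4),"turn",round(t,3),"j6",round(o["joint_pos"][5],2),"tcp",np.round(p,4),"yaw",round(cur,3),"t",round(o["clock"],2))
E
python3 - <<'E'
from h import *
c=cap("top")
for n,uv,z in [("stage",(192,191),.036),("tray",(313,165),.018),("rrect",(275,224),.016),("rround",(357,231),.016),("mat",(438,191),.004)]:
    print(n,unproj(c,uv,z)[0].round(3))
ims=[]
for uv,z in [((192,191),.052),((313,165),.034),((275,224),.016),((357,231),.016)]:
    p=unproj(c,uv,z)[0].round(2); print(p); ims.append(cv2.resize(ortho(c,p[0],p[1],z,.1,2000),(400,300) and (300,300)))
cv2.imwrite("pics/o1.png",np.vstack([np.hstack(ims[:2]),np.hstack(ims[2:])])[:,:,::-1])
E
```

```text
stage [0.547 0.298 0.036]
tray [0.62  0.    0.018]
rrect [0.469 0.093 0.016]
rround [ 0.455 -0.113  0.016]
mat [ 0.56  -0.321  0.004]
[0.55 0.29 0.05]
[0.62 0.   0.03]
[0.47 0.09 0.02]
[ 0.46 -0.11  0.02]
```

View pics/o1.png

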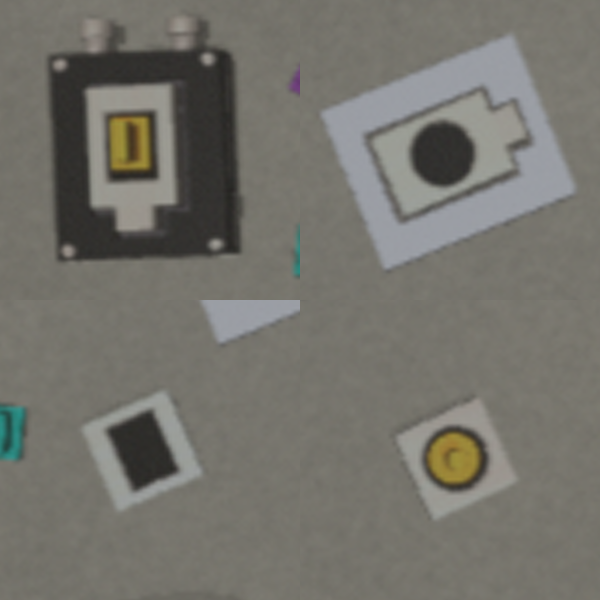

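The orthophotos (1.5 px/mm) show the stage yaw at about +2°, with the rectangular carrier at (130,143). The tray's tongue points right and up, so its yaw is about 111°, and its round insert is empty. rest_rect is at (143,450) and rest_round is at (457,458). Now I'll fit the outlines.

```bash
cat > fit.py <<'E'
from h import *
def rect(c,x,y,z,mask,half=.1,ppm=2500,near=None):
    "minAreaRect of the mask blob nearest the middle -> centre, sizes, angle of long side (world)"
    im=ortho(c,x,y,z,half,ppm); m=mask(cv2.cvtColor(im,cv2.COLOR_RGB2HSV).astype(int)).astype(np.uint8)
    m=cv2.morphologyEx(m,cv2.MORPH_OPEN,np.ones((5,5)))
    cs,_=cv2.findContours(m,cv2.RETR_EXTERNAL,cv2.CHAIN_APPROX_NONE)
    cs=[k for k in cs if cv2.contourArea(k)>400]
    n=half*ppm; k=min(cs,key=lambda k:np.hypot(*(np.array(cv2.minAreaRect(k)[0])-n))-0.0*cv2.contourArea(k))
    r=cv2.minAreaRect(k); b=cv2.boxPoints(r); e=[b[1]-b[0],b[2]-b[1]]; e=max(e,key=np.linalg.norm)
    w=lambda p:(x+half-p[1]/ppm,y+half-p[0]/ppm)
    ctr=w(r[0]); ang=np.arctan2(-e[0],-e[1])%np.pi
    return np.round([*ctr,*sorted(np.array(r[1])/ppm),np.degrees(ang)],4)
dark=lambda h:h[...,2]<75
bright=lambda h:(h[...,2]>138)
gold=lambda h:(h[...,1]>120)&(h[...,0]>15)&(h[...,0]<35)&(h[...,2]>90)
E
python3 - <<'E'
from fit import *
c=cap("top")
print("stage",rect(c,.547,.298,.036,dark))
print("ins_rect top",rect(c,.55,.29,.052,lambda h:h[...,2]>120))
print("carr_rect foot",rect(c,.55,.29,.054,gold))
print("tray",rect(c,.62,0,.018,lambda h:h[...,2]>120))
print("ins_round pocket",rect(c,.62,0,.034,dark,.03))
print("rrect",rect(c,.469,.093,.016,lambda h:h[...,2]>120,.05),rect(c,.469,.093,.012,dark,.04))
print("rround",rect(c,.455,-.113,.016,lambda h:h[...,2]>120,.05),rect(c,.455,-.113,.018,gold,.04))
print("mat",rect(c,.56,-.321,.004,lambda h:h[...,1]>80,.12))
im=ortho(c,.62,0,.034,.07,2500); m=cv2.cvtColor(im,cv2.COLOR_RGB2HSV)
print(m[175,[60,100,120,140,175,230,260]].tolist())
E
```

```text
stage [0.5498 0.2979 0.1245 0.1445 2.6719]
ins_rect top [0.5447 0.3023 0.0561 0.0963 2.252 ]
carr_rect foot [0.5546 0.3029 0.0263 0.0361 1.5482]
tray [ 6.340000e-01 -2.100000e-02  1.360000e-01  2.190000e-01  1.175867e+02]
ins_round pocket [0.6174 0.005  0.0396 0.0404 0.    ]
rrect [4.644000e-01 1.005000e-01 7.100000e-02 7.930000e-02 1.141022e+02] [ 0.47    0.0953  0.0318  0.0444 23.6294]
rround [ 0.4469 -0.1236  0.0765  0.0938 26.1226] [ 4.548e-01 -1.120e-01  3.400e-02  3.480e-02  9.000e+01]
mat [ 5.59500e-01 -3.22300e-01  1.10400e-01  1.40300e-01  1.57775e+02]
[[39, 11, 156], [41, 13, 153], [15, 11, 48], [15, 21, 49], [30, 5, 48], [34, 13, 155], [34, 13, 156]]
```

```bash
python3 - <<'E'
from fit import *
c=cap("top")
for t in(140,148):
    b=lambda h:h[...,2]>t
    print("tray",rect(c,.62,0,.018,b)); print("rrect",rect(c,.469,.093,.016,b,.05)); print("rround",rect(c,.455,-.113,.016,b,.05))
b=lambda h:(h[...,2]>135)&(h[...,1]<25)&(h[...,0]<60)
print("ins_round",rect(c,.62,0,.034,b,.07))
w=cap("wrist"); print(w["world_to_cam"].round(3).tolist(),w["fx"])
from h import *
o,p,r=state(); print(p,r.round(3).tolist())
# carrier_rect : grasp pt 12 mm below fin top; stage-> underside z .044, fin .054-.078
y=np.radians(2); go(.5546,.303,.15,y+np.pi/2)
E
```

```text
tray [6.209000e-01 9.000000e-04 1.160000e-01 1.412000e-01 1.121663e+02]
rrect [ 0.4696  0.0955  0.0617  0.0619 23.4986]
rround [ 4.542000e-01 -1.143000e-01  6.170000e-02  6.180000e-02  1.149048e+02]
tray [6.209000e-01 9.000000e-04 1.151000e-01 1.399000e-01 1.122218e+02]
rrect [ 0.4698  0.0955  0.0601  0.0605 23.471 ]
rround [ 0.4542 -0.114   0.06    0.0602 25.3014]
ins_round [ 6.212000e-01 -2.300000e-03  5.550000e-02  9.620000e-02  1.137495e+02]
[[0.265, -0.964, -0.001, -0.65], [0.918, 0.253, -0.304, 0.04], [0.294, 0.08, 0.953, -0.38], [0.0, 0.0, 0.0, 1.0]] 289.7539273798516
[ 0.17192959 -0.62663742  0.23084795] [[0.964, 0.265, -0.0], [0.265, -0.964, 0.001], [0.0, -0.001, -1.0]]
shift [ 0.615  -0.7952  0.0815] turn 0.233 j6 -0.08 tcp [ 0.1719 -0.6266  0.2308] yaw -1.303 t 0.3
```

```bash
R='x'; python3 -m creep '0.307 -0.398 0 0.12
0.307 -0.398 0 0.12
0.307 -0.398 0 0.12
0.307 -0.398 0 0.12
0.307 -0.398 0 0.12
0.307 -0.398 0 0.12
0.307 -0.398 0 0.12
0.307 -0.398 0 0.12
0.307 -0.398 0 0.12
0.307 -0.398 0 0.12
0.307 -0.398 0 0.12
0.307 -0.398 0 0.12' 0.04
python3 -c "
from h import *
go(.5546,.303,.2,np.radians(-88))"
```

```text
clock: 1.3
ee_pos: [0.3619, -0.1624, 0.2316]
orientation: [0.997, 0.073, 0.001, 0.0]
wrist_force: [0.7, -0.7, -0.3]
finger_gap: 0.0398
grip_force: 0.0
shift [ 0.2588 -0.4321  0.0316] turn 0.112 j6 0.87 tcp [ 0.3619 -0.1624  0.2316] yaw -1.424 t 1.3
```

```bash
python3 -m creep '0.259 -0.432 0.03 0.112
0.259 -0.432 0.03 0.112
0.259 -0.432 0.03 0.112
0.259 -0.432 0.03 0.112
0.259 -0.432 0.03 0.112
0.259 -0.432 0.03 0.112
0.259 -0.432 0.03 0.112
0.259 -0.432 0.03 0.112
0.259 -0.432 0.03 0.112
0.259 -0.432 0.03 0.112
0.259 -0.432 0.03 0.112
0.259 -0.432 0.03 0.112'
python3 -m creep '0.0 0 0.0 0
0 0 0 0
0 0 0 0'
python3 -c "
from fit import *
go(.5546,.303,.057,np.radians(-88))
c=cap('wrist');cv2.imwrite('pics/w1.png',c['pixels'][:,:,::-1])
o=ortho(c,.55,.30,.052,.07,2500);cv2.imwrite('pics/w1o.png',o[:,:,::-1])
print(rect(c,.5546,.303,.054,gold,.03))"
```

```text
clock: 2.3
ee_pos: [0.5504, 0.2933, 0.2017]
orientation: [1.0, 0.018, 0.0, 0.0]
wrist_force: [1.7, 0.4, 1.1]
finger_gap: 0.04
grip_force: 0.0
clock: 2.55
ee_pos: [0.5498, 0.2909, 0.2015]
orientation: [1.0, 0.018, -0.0, 0.0]
wrist_force: [0.3, -0.3, 0.3]
finger_gap: 0.0394
grip_force: 0.0
shift [ 0.0054 -0.012   0.1445] turn 0.001 j6 1.94 tcp [0.5498 0.2909 0.2015] yaw -1.535 t 2.55Traceback (most recent call last):
  File "<string>", line 6, in <module>
    print(rect(c,.5546,.303,.054,gold,.03))
          ~~~~^^^^^^^^^^^^^^^^^^^^^^^^^^^^
  File "fit.py", line 8, in rect
    n=half*ppm; k=min(cs,key=lambda k:np.hypot(*(np.array(cv2.minAreaRect(k)[0])-n))-0.0*cv2.contourArea(k))
                  ~~~^^^^^^^^^^^^^^^^^^^^^^^^^^^^^^^^^^^^^^^^^^^^^^^^^^^^^^^^^^^^^^^^^^^^^^^^^^^^^^^^^^^^^^^
ValueError: min() iterable argument is empty
```

View pics/w1o.png

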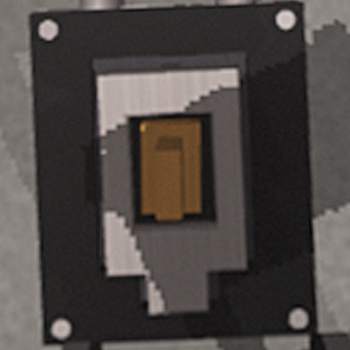

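The wrist orthophoto (2.5 px/mm) shows the insert block centred at about (172,171) and the carrier foot at about (171,166). That puts the carrier near (.554,.302) with yaw 2°. I'll descend and grip it.

```bash
python3 -m creep '0.005 -0.011 0.04 0
0.005 -0.011 0.08 0
0.005 -0.011 0.11 0
0.005 -0.011 0.125 0
0.005 -0.011 0.135 0
0.005 -0.011 0.14 0
0.005 -0.011 0.1445 0
0.005 -0.011 0.1445 0
0.005 -0.011 0.1445 0
0.005 -0.011 0.1445 0'
python3 -m creep '0 0 0 0
0 0 0 0
0 0 0 0
0 0 0 0
0 0 0 0
0 0 0 0
0 0 0 0' 0 30
python3 -m creep '0 0 -0.02 0
0 0 -0.05 0
0 0 -0.09 0
0 0 -0.13 0
0 0 -0.13 0
0 0 -0.13 0'
python3 -c "
from fit import *
go(.4697,.0955,.08,np.radians(113.5))
c=cap('wrist');cv2.imwrite('pics/w2.png',c['pixels'][:,:,::-1])"
```

```text
clock: 3.43
ee_pos: [0.5557, 0.3025, 0.0593]
orientation: [1.0, 0.018, 0.001, -0.001]
wrist_force: [0.2, 0.3, 0.2]
finger_gap: 0.04
grip_force: 0.0
clock: 4.02
ee_pos: [0.5552, 0.3025, 0.0583]
orientation: [1.0, 0.018, 0.001, -0.0]
wrist_force: [-0.4, 0.0, 5.0]
finger_gap: 0.0093
grip_force: 30.6
clock: 4.52
ee_pos: [0.5562, 0.3028, 0.1908]
orientation: [1.0, 0.018, 0.003, -0.001]
wrist_force: [-0.4, -0.6, -1.3]
finger_gap: 0.009
grip_force: 29.9
shift [-0.0944  0.2043  0.1099] turn -0.374 j6 1.95 tcp [0.5562 0.3028 0.1908] yaw -1.535 t 4.52
```

View pics/w2.png

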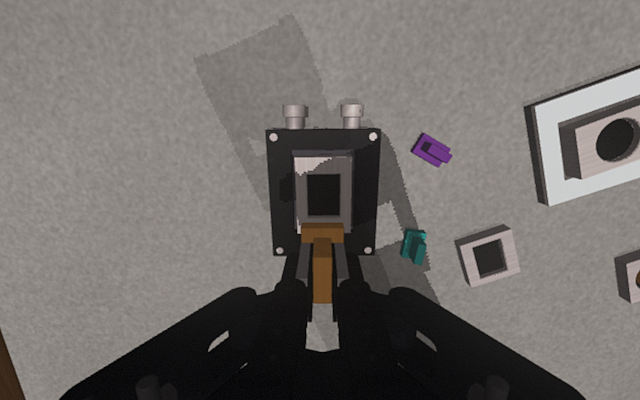

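Carrier_rect is in the fingers at about (322,255) and upright. Now I'll carry it to rest_rect.

```bash
python3 -m creep '-0.03 0.06 0 -0.1
-0.06 0.12 0.02 -0.2
-0.085 0.17 0.05 -0.3
-0.0945 0.2 0.08 -0.374
-0.0945 0.2043 0.105 -0.374
-0.0945 0.2043 0.11 -0.374
-0.0945 0.2043 0.11 -0.374
-0.0945 0.2043 0.11 -0.374
-0.0945 0.2043 0.11 -0.374
-0.0945 0.2043 0.11 -0.374'
python3 -c "
from fit import *
go(.4697,.0955,.0235,np.radians(113.5))
c=cap('wrist');cv2.imwrite('pics/w3.png',c['pixels'][:,:,::-1]);t=cap('top');print(rect(t,.4697,.0955,.09,gold,.04))
print(rect(c,.4697,.0955,.016,lambda h:h[...,2]>120,.05))"
```

```text
clock: 5.4
ee_pos: [0.4687, 0.0955, 0.0784]
orientation: [0.979, 0.204, 0.001, -0.0]
wrist_force: [0.1, -0.9, -0.9]
finger_gap: 0.0094
grip_force: 29.9
shift [0.0008 0.0003 0.0549] turn 0.0 j6 1.25 tcp [0.4687 0.0955 0.0784] yaw -1.16 t 5.4Traceback (most recent call last):
  File "<string>", line 4, in <module>
    c=cap('wrist');cv2.imwrite('pics/w3.png',c['pixels'][:,:,::-1]);t=cap('top');print(rect(t,.4697,.0955,.09,gold,.04))
                                                                                       ~~~~^^^^^^^^^^^^^^^^^^^^^^^^^^^^
  File "fit.py", line 8, in rect
    n=half*ppm; k=min(cs,key=lambda k:np.hypot(*(np.array(cv2.minAreaRect(k)[0])-n))-0.0*cv2.contourArea(k))
                  ~~~^^^^^^^^^^^^^^^^^^^^^^^^^^^^^^^^^^^^^^^^^^^^^^^^^^^^^^^^^^^^^^^^^^^^^^^^^^^^^^^^^^^^^^^
ValueError: min() iterable argument is empty
```

View pics/w3.png

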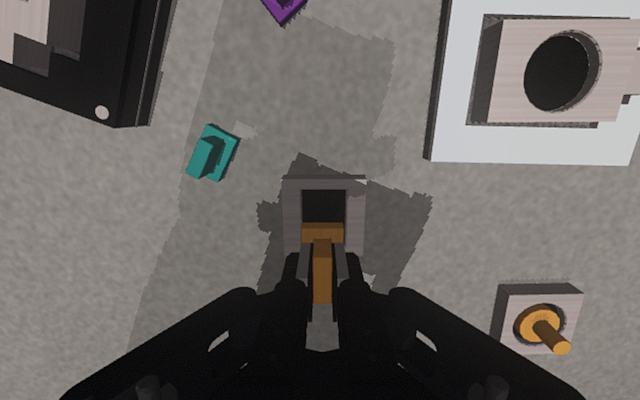

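The carrier foot (302–344) lines up laterally with the pocket (302–345). I'll lower it and release.

```bash
python3 -m creep '0.0015 0 0.02 0
0.0015 0 0.035 0
0.0015 0 0.045 0
0.0015 0 0.05 0
0.0015 0 0.053 0
0.0015 0 0.055 0
0.0015 0 0.055 0
0.0015 0 0.055 0'
python3 -m creep '0 0 0 0
0 0 0 0
0 0 0 0
0 0 0 0' 0.03
python3 -m creep '0 0 -0.02 0
0 0 -0.05 0
0 0 -0.09 0
0 0 -0.12 0
0 0 -0.12 0' 0.075
python3 -c "
from fit import *
go(.618,.0052,.08,np.radians(22.5))
c=cap('top');print(rect(c,.469,.0955,.018,gold,.04))
c=cap('wrist');cv2.imwrite('pics/w4.png',c['pixels'][:,:,::-1])"
```

```text
clock: 6.17
ee_pos: [0.4695, 0.0953, 0.0232]
orientation: [0.979, 0.203, 0.001, 0.0]
wrist_force: [-0.2, 1.2, -0.3]
finger_gap: 0.0092
grip_force: 30.0
clock: 6.5
ee_pos: [0.4692, 0.0952, 0.0229]
orientation: [0.979, 0.203, 0.0, 0.0]
wrist_force: [-0.3, 0.2, -0.8]
finger_gap: 0.0298
grip_force: 0.0
clock: 6.92
ee_pos: [0.4736, 0.0957, 0.1505]
orientation: [0.979, 0.203, 0.007, 0.001]
wrist_force: [1.0, 0.2, 0.0]
finger_gap: 0.0748
grip_force: 0.0
shift [0.0955 0.1402 0.0724] turn -1.554 j6 1.25 tcp [0.4736 0.0957 0.1505] yaw -1.161 t 6.92Traceback (most recent call last):
  File "<string>", line 4, in <module>
    c=cap('top');print(rect(c,.469,.0955,.018,gold,.04))
                       ~~~~^^^^^^^^^^^^^^^^^^^^^^^^^^^^
  File "fit.py", line 8, in rect
    n=half*ppm; k=min(cs,key=lambda k:np.hypot(*(np.array(cv2.minAreaRect(k)[0])-n))-0.0*cv2.contourArea(k))
                  ~~~^^^^^^^^^^^^^^^^^^^^^^^^^^^^^^^^^^^^^^^^^^^^^^^^^^^^^^^^^^^^^^^^^^^^^^^^^^^^^^^^^^^^^^^
ValueError: min() iterable argument is empty
```

```bash
python3 -m creep '0.0955 0.14 0 -0.125
0.0955 0.14 0 -0.25
0.0955 0.14 0 -0.375
0.0955 0.14 0 -0.5
0.0955 0.14 0 -0.625
0.0955 0.14 0 -0.75
0.0955 0.14 0 -0.875
0.0955 0.14 0 -1.0
0.0955 0.14 0 -1.125
0.0955 0.14 0 -1.25
0.0955 0.14 0 -1.375
0.0955 0.14 0 -1.554' 0.075
python3 -m creep '0 0 0 -0.054
0 0 0 -0.054
0 0 0 -0.054'
python3 -c "
from fit import *
go(.618,.0052,.022,np.radians(22.5))
t=cap('top');c=cap('wrist');cv2.imwrite('pics/w4.png',np.hstack([ortho(c,.62,0,.034,.07,2500),ortho(t,.4697,.0955,.03,.05,3500)])[:,:,::-1])
print(rect(t,.4697,.0955,.018,lambda h:(h[...,1]>90),.035))"
```

```text
clock: 7.97
ee_pos: [0.6112, 0.0049, 0.1403]
orientation: [0.575, 0.818, -0.001, -0.001]
wrist_force: [-0.7, -0.7, 0.1]
finger_gap: 0.0747
grip_force: 0.0
clock: 8.22
ee_pos: [0.6115, 0.0049, 0.1409]
orientation: [0.556, 0.831, -0.001, -0.001]
wrist_force: [-0.1, 0.4, 0.0]
finger_gap: 0.0751
grip_force: 0.0
shift [-0.0024  0.0064  0.1189] turn -0.001 j6 -0.47 tcp [0.6115 0.0049 0.1409] yaw 0.391 t 8.22
[0.4643 0.0795 0.0372 0.0584 0.    ]
```

View pics/w4.png

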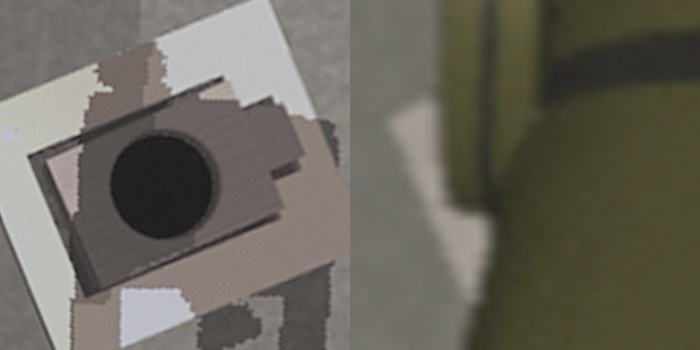

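The left crop shows the round insert's pocket centred at (161,187), i.e. about (.6155,.0055), with yaw near 112°. The arm hides rest_rect for now. I'll descend to grip the insert.

```bash
python3 -c "
from fit import *
go(.6165,.0053,.017,np.radians(22.2))"
python3 -m creep '-0.002 0.005 0.04 0
-0.002 0.005 0.075 0
-0.002 0.005 0.1 0
-0.002 0.005 0.11 0
-0.002 0.005 0.118 0
-0.002 0.005 0.122 0
-0.002 0.005 0.124 0
-0.002 0.005 0.124 0
-0.002 0.005 0.124 0'
python3 -m creep '0 0 0 0
0 0 0 0
0 0 0 0
0 0 0 0
0 0 0 0
0 0 0 0
0 0 0 0' 0.04 60
python3 -c "
from fit import *
go(.6165,.0053,.017,np.radians(22.2))
c=cap('wrist');cv2.imwrite('pics/w5.png',c['pixels'][:,:,::-1])"
```

```text
shift [-0.0015  0.0046  0.1245] turn 0.004 j6 -0.47 tcp [0.6118 0.0049 0.1416] yaw 0.392 t 8.32
clock: 9.07
ee_pos: [0.619, 0.0049, 0.0203]
orientation: [0.555, 0.832, 0.001, 0.001]
wrist_force: [1.0, 0.5, -0.2]
finger_gap: 0.0748
grip_force: 0.0
clock: 9.65
ee_pos: [0.6189, 0.0049, 0.0202]
orientation: [0.555, 0.832, 0.001, 0.001]
wrist_force: [-1.8, 1.0, 6.0]
finger_gap: 0.0541
grip_force: 66.5
shift [ 0.0013 -0.0021  0.0032] turn 0.006 j6 -0.47 tcp [0.6189 0.0049 0.0202] yaw 0.393 t 9.65
```

View pics/w5.png

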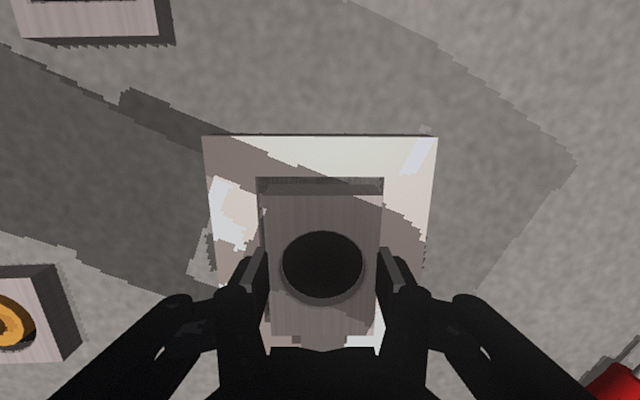

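The fingers have the insert by its 56 mm width, in line with the block. I'll lift it and carry it to the mat.

```bash
python3 -m creep '0 0 -0.01 0
0 0 -0.03 0
0 0 -0.06 0
0 0 -0.09 0
0 0 -0.09 0
0 0 -0.09 0'
python3 -c "
from fit import *
go(.5595,-.3223,.06,np.radians(-22.2))"
```

```text
clock: 10.2
ee_pos: [0.6189, 0.0049, 0.1107]
orientation: [0.555, 0.832, 0.001, 0.002]
wrist_force: [-0.0, -0.2, -3.5]
finger_gap: 0.0543
grip_force: 65.7
shift [-0.2794 -0.1803  0.0506] turn 0.78 j6 -0.47 tcp [0.6189 0.0049 0.1107] yaw 0.393 t 10.2
```

```bash
python3 -m creep '-0.279 -0.18 0 0.1
-0.279 -0.18 0 0.2
-0.279 -0.18 0 0.3
-0.279 -0.18 0 0.4
-0.279 -0.18 0 0.5
-0.279 -0.18 0 0.6
-0.279 -0.18 0 0.7
-0.279 -0.18 0.02 0.78
-0.279 -0.18 0.04 0.78
-0.279 -0.18 0.05 0.78
-0.279 -0.18 0.05 0.78
-0.279 -0.18 0.05 0.78'
python3 -m creep '0 0 0 0
0 0 0 0'
python3 -c "
from fit import *
go(.5595,-.3223,.0135,np.radians(-22.2))"
```

```text
clock: 11.2
ee_pos: [0.5569, -0.3197, 0.0559]
orientation: [0.83, 0.558, -0.001, -0.002]
wrist_force: [0.6, -0.0, -2.5]
finger_gap: 0.0546
grip_force: 65.6
clock: 11.37
ee_pos: [0.5593, -0.3209, 0.0597]
orientation: [0.829, 0.559, 0.0, 0.001]
wrist_force: [1.1, 0.3, -3.2]
finger_gap: 0.0542
grip_force: 65.6
shift [-0.0012  0.0006  0.0462] turn 0.002 j6 -0.22 tcp [ 0.5593 -0.3209  0.0597] yaw -0.385 t 11.37
```

```bash
python3 -m creep '0 0 0.02 0
0 0 0.032 0
0 0 0.04 0
0 0 0.044 0
0 0 0.046 0
0 0 0.046 0
0 0 0.046 0'
python3 -m creep '0 0 0 0
0 0 0 0
0 0 0 0
0 0 0 0' 0.075
python3 -m creep '0 0 -0.02 0
0 0 -0.05 0
0 0 -0.09 0
0 0 -0.13 0
0 0 -0.17 0
0 0 -0.17 0
0 0 -0.17 0'
python3 -c "
from fit import *
o,p,r=state();print(np.arctan2(r[1,1],r[0,1]))
c=cap('wrist');print(rect(c,.5595,-.3223,.026,dark,.035))
cv2.imwrite('pics/w6.png',ortho(c,.5595,-.3223,.026,.08,2500)[:,:,::-1])
go(.552,.302,.17,np.radians(-88))"
```

```text
clock: 11.95
ee_pos: [0.5587, -0.3221, 0.0131]
orientation: [0.83, 0.558, 0.0, 0.001]
wrist_force: [-0.7, -0.6, -2.7]
finger_gap: 0.054
grip_force: 65.7
clock: 12.28
ee_pos: [0.5587, -0.3221, 0.0133]
orientation: [0.83, 0.558, 0.0, 0.001]
wrist_force: [0.3, 0.6, -0.4]
finger_gap: 0.0753
grip_force: 0.0
clock: 12.87
ee_pos: [0.5602, -0.3231, 0.1876]
orientation: [0.83, 0.558, 0.002, 0.004]
wrist_force: [0.6, 0.4, -0.1]
finger_gap: 0.0752
grip_force: 0.0
-0.38698070553653313
[ 5.58900e-01 -3.22100e-01  4.34000e-02  4.39000e-02  8.12538e+01]
shift [ 0.5754 -0.2419  0.0131] turn 1.149 j6 -0.22 tcp [ 0.5588 -0.3222  0.1842] yaw -0.387 t 12.92
```

View pics/w6.png

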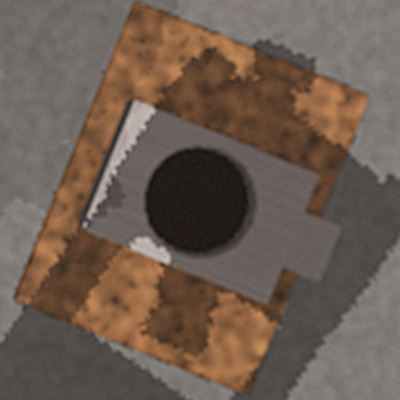

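The round insert lies flat on the mat with its pocket centred at (197,200), directly under the TCP, and its yaw is 68°. Next is the rectangular insert in the stage.

```bash
python3 -m creep '0.575 -0.242 0 0.08
0.575 -0.242 0 0.16
0.575 -0.242 0 0.24
0.575 -0.242 0 0.32
0.575 -0.242 0 0.4
0.575 -0.242 0 0.48
0.575 -0.242 0 0.56
0.575 -0.242 0 0.64
0.575 -0.242 0 0.72
0.575 -0.242 0 0.8
0.575 -0.242 0 0.88
0.575 -0.242 0 0.96'
python3 -c "
from fit import *
go(.552,.302,.17,np.radians(-88))"
```

```text
clock: 13.92
ee_pos: [0.5507, 0.1799, 0.1798]
orientation: [0.994, 0.11, -0.002, 0.0]
wrist_force: [0.8, 0.9, 0.2]
finger_gap: 0.075
grip_force: 0.0
shift [ 0.0279 -0.1188  0.0097] turn 0.185 j6 1.57 tcp [0.5507 0.1799 0.1798] yaw -1.351 t 13.92
```

```bash
python3 -m creep '0.027 -0.118 0.01 0.1
0.027 -0.118 0.01 0.185
0.027 -0.118 0.01 0.185
0.027 -0.118 0.01 0.185
0.027 -0.118 0.01 0.185
0.027 -0.118 0.01 0.185
0.027 -0.118 0.01 0.185'
python3 -c "
from fit import *
go(.552,.302,.037,np.radians(-88))
t=cap('top');c=cap('wrist');cv2.imwrite('pics/w7.png',np.hstack([ortho(c,.55,.30,.052,.07,2500),ortho(t,.4697,.0955,.016,.05,3500)])[:,:,::-1])
print(rect(c,.552,.302,.052,dark,.026),rect(c,.552,.302,.036,lambda h:h[...,2]<85,.09))
print(rect(t,.4697,.0955,.018,lambda h:(h[...,1]>110),.035))"
```

```text
clock: 14.5
ee_pos: [0.5523, 0.2981, 0.1712]
orientation: [1.0, 0.019, -0.001, 0.001]
wrist_force: [-0.8, 1.3, 1.2]
finger_gap: 0.0751
grip_force: 0.0
shift [ 0.0002 -0.0041  0.1342] turn 0.003 j6 1.94 tcp [0.5523 0.2981 0.1712] yaw -1.533 t 14.5
[0.5521 0.3012 0.0343 0.0467 2.8156] [0.5388 0.2935 0.1308 0.1586 2.454 ]
[ 0.4696  0.0951  0.0268  0.0383 23.9625]
```

View pics/w7.png

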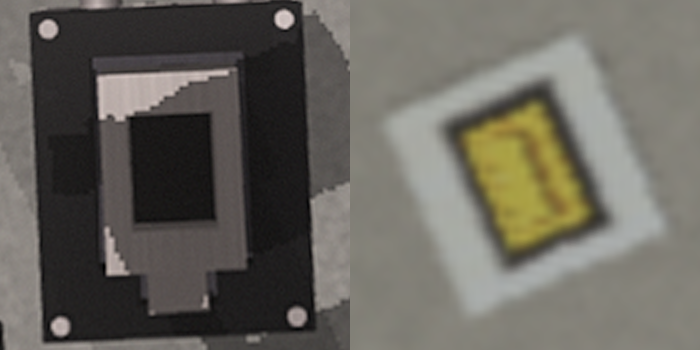

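On the right, carrier_rect sits centred and square in rest_rect. On the left, the stage insert's pocket centre gives (.552,.3012). I'll grip this insert.

```bash
python3 -m creep '0 -0.0035 0.04 0
0 -0.0035 0.075 0
0 -0.0035 0.1 0
0 -0.0035 0.115 0
0 -0.0035 0.125 0
0 -0.0035 0.13 0
0 -0.0035 0.133 0
0 -0.0035 0.134 0
0 -0.0035 0.134 0'
python3 -m creep '0 0 0 0
0 0 0 0
0 0 0 0
0 0 0 0
0 0 0 0
0 0 0 0
0 0 0 0' 0.04 60
python3 -m creep '0 0 -0.01 0
0 0 -0.03 0
0 0 -0.06 0
0 0 -0.09 0
0 0 -0.09 0
0 0 -0.09 0'
python3 -c "
from fit import *
go(.619,.0055,.1,np.radians(22.2))"
```

```text
clock: 15.35
ee_pos: [0.5535, 0.303, 0.0398]
orientation: [1.0, 0.019, 0.001, -0.0]
wrist_force: [0.1, -0.9, -0.4]
finger_gap: 0.0749
grip_force: 0.0
clock: 15.93
ee_pos: [0.5538, 0.3034, 0.0404]
orientation: [1.0, 0.019, 0.001, -0.001]
wrist_force: [-0.1, 0.5, 6.3]
finger_gap: 0.054
grip_force: 65.6
clock: 16.43
ee_pos: [0.5535, 0.3033, 0.1306]
orientation: [1.0, 0.019, 0.002, -0.001]
wrist_force: [0.0, 0.6, -4.4]
finger_gap: 0.0542
grip_force: 64.4
shift [0.0538 0.3002 0.0304] turn 1.222 j6 1.95 tcp [0.5535 0.3033 0.1306] yaw -1.532 t 16.43
```

```bash
python3 -m creep '0.054 0.3 0 -0.12
0.054 0.3 0 -0.24
0.054 0.3 0 -0.36
0.054 0.3 0 -0.48
0.054 0.3 0 -0.6
0.054 0.3 0 -0.72
0.054 0.3 0 -0.84
0.054 0.3 0 -0.96
0.054 0.3 0 -1.08
0.054 0.3 0 -1.2
0.054 0.3 0 -1.32
0.054 0.3 0 -1.44'
python3 -m creep '0 0 0 -0.12
0 0 0 -0.24
0 0 0 -0.36
0 0 0 -0.479
0 0 0 -0.479
0 0 0 -0.479
0 0 0 -0.479'
python3 -c "
from fit import *
go(.619,.0055,.025,np.radians(22.2))"
```

```text
clock: 17.43
ee_pos: [0.616, 0.0048, 0.1249]
orientation: [0.737, 0.676, -0.002, -0.002]
wrist_force: [-0.1, 0.4, -4.1]
finger_gap: 0.054
grip_force: 64.8
clock: 18.02
ee_pos: [0.6171, 0.0052, 0.1268]
orientation: [0.559, 0.829, -0.001, -0.001]
wrist_force: [-0.6, -0.3, -2.6]
finger_gap: 0.0542
grip_force: 64.8
shift [-0.0006  0.0021  0.1017] turn -0.003 j6 -0.46 tcp [0.6171 0.0052 0.1268] yaw 0.385 t 18.02
```

```bash
python3 -m creep '0.0005 0.002 0.04 0
0.0005 0.002 0.07 0
0.0005 0.002 0.085 0
0.0005 0.002 0.09 0
0.0005 0.002 0.094 0
0.0005 0.002 0.097 0
0.0005 0.002 0.1 0
0.0005 0.002 0.102 0
0.0005 0.002 0.103 0
0.0005 0.002 0.103 0'
python3 -c "
from fit import *
go(.619,.0055,.022,np.radians(22.2))
c=cap('wrist');cv2.imwrite('pics/w8.png',c['pixels'][:,:,::-1])"
```

```text
clock: 18.85
ee_pos: [0.6202, 0.0063, 0.0261]
orientation: [0.558, 0.83, 0.0, 0.0]
wrist_force: [0.0, 0.5, -2.7]
finger_gap: 0.0543
grip_force: 64.8
shift [-0.0003 -0.0014  0.0041] turn -0.001 j6 -0.46 tcp [0.6202 0.0063 0.0261] yaw 0.387 t 18.85
```

View pics/w8.png

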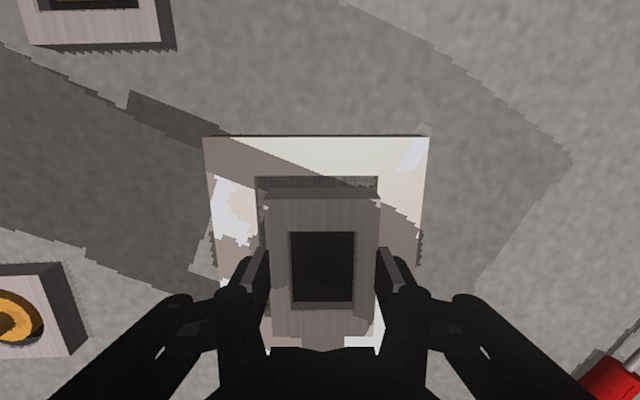

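The insert hangs just inside the recess, with its edges at 268–380 and the recess far edge at 257–378. I'll shift 1.5 mm along –y, lower it the rest of the way and release.

```bash
python3 -m creep '0 -0.002 0.001 0
0 -0.002 0.002 0
0 -0.002 0.003 0
0 -0.002 0.0035 0
0 -0.002 0.0035 0'
python3 -m creep '0 0 0 0
0 0 0 0
0 0 0 0
0 0 0 0' 0.075
python3 -m creep '0 0 -0.02 0
0 0 -0.05 0
0 0 -0.09 0
0 0 -0.13 0
0 0 -0.13 0
0 0 -0.13 0'
python3 -c "
from fit import *
go(.5589,-.3221,.12,np.radians(-22.2))
c=cap('wrist');print(rect(c,.619,.0055,.034,dark,.026));cv2.imwrite('pics/w9.png',ortho(c,.62,0,.034,.07,2500)[:,:,::-1])"
```

```text
clock: 19.32
ee_pos: [0.618, 0.0055, 0.0224]
orientation: [0.558, 0.83, -0.0, -0.0]
wrist_force: [-2.4, -0.9, 0.2]
finger_gap: 0.0542
grip_force: 65.3
clock: 19.65
ee_pos: [0.6184, 0.0056, 0.0223]
orientation: [0.558, 0.83, 0.0, 0.0]
wrist_force: [-0.8, 0.8, 0.4]
finger_gap: 0.0749
grip_force: 0.0
clock: 20.15
ee_pos: [0.6206, 0.0054, 0.1566]
orientation: [0.558, 0.83, 0.002, 0.004]
wrist_force: [0.1, -0.3, -0.7]
finger_gap: 0.0745
grip_force: 0.0
shift [-0.2799 -0.181   0.0363] turn 0.774 j6 -0.46 tcp [0.6206 0.0054 0.1566] yaw 0.387 t 20.15
[6.192000e-01 3.500000e-03 3.450000e-02 4.640000e-02 1.131986e+02]
```

View pics/w9.png

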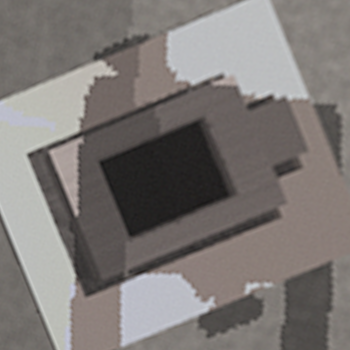

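The rectangular insert is down in the tray recess, with its pocket measuring 46.4×34.5 mm at the seated height. Next I'll fetch the round insert from the mat.

```bash
python3 -m creep '-0.28 -0.181 0 0.08
-0.28 -0.181 0 0.16
-0.28 -0.181 0 0.24
-0.28 -0.181 0 0.32
-0.28 -0.181 0 0.4
-0.28 -0.181 0 0.5
-0.28 -0.181 0 0.6
-0.28 -0.181 0 0.7
-0.28 -0.181 0.03 0.774
-0.28 -0.181 0.04 0.774
-0.28 -0.181 0.04 0.774
-0.28 -0.181 0.04 0.774'
python3 -m creep '0 0 0 0
0 0 0 0'
python3 -c "
from fit import *
go(.5589,-.3221,.0125,np.radians(-22.2))"
```

```text
clock: 21.2
ee_pos: [0.5547, -0.3201, 0.1091]
orientation: [0.829, 0.559, -0.001, -0.003]
wrist_force: [-0.6, 1.0, 0.5]
finger_gap: 0.0753
grip_force: 0.0
clock: 21.37
ee_pos: [0.557, -0.3211, 0.1131]
orientation: [0.829, 0.559, 0.0, 0.001]
wrist_force: [-0.1, -0.1, 0.2]
finger_gap: 0.0749
grip_force: 0.0
shift [-1.000e-04  2.000e-03  1.006e-01] turn 0.003 j6 -0.22 tcp [ 0.557  -0.3211  0.1131] yaw -0.384 t 21.37
```

```bash
python3 -m creep '0 0.001 0.04 0
0 0.001 0.07 0
0 0.001 0.085 0
0 0.001 0.093 0
0 0.001 0.098 0
0 0.001 0.1 0
0 0.001 0.1 0
0 0.001 0.1 0'
python3 -m creep '0 0 0 0
0 0 0 0
0 0 0 0
0 0 0 0
0 0 0 0
0 0 0 0
0 0 0 0' 0.04 60
python3 -m creep '0 0 -0.01 0
0 0 -0.04 0
0 0 -0.08 0
0 0 -0.12 0
0 0 -0.13 0
0 0 -0.13 0
0 0 -0.13 0'
python3 -c "
from fit import *
go(.5533,.303,.13,np.radians(-87.7))"
```

```text
clock: 22.03
ee_pos: [0.5581, -0.3232, 0.0139]
orientation: [0.83, 0.558, 0.001, 0.001]
wrist_force: [-0.1, -0.2, 0.5]
finger_gap: 0.0751
grip_force: 0.0
clock: 22.62
ee_pos: [0.5582, -0.3233, 0.014]
orientation: [0.83, 0.558, 0.001, 0.001]
wrist_force: [0.5, 0.4, 5.9]
finger_gap: 0.0541
grip_force: 65.8
clock: 23.2
ee_pos: [0.5565, -0.3221, 0.1414]
orientation: [0.83, 0.558, -0.0, -0.0]
wrist_force: [-1.0, 0.0, -2.8]
finger_gap: 0.0542
grip_force: 64.9
shift [ 0.5777 -0.2388  0.0116] turn 1.144 j6 -0.22 tcp [ 0.5565 -0.3221  0.1414] yaw -0.387 t 23.2
```

```bash
python3 -m creep '0.578 -0.239 0 0.08
0.578 -0.239 0 0.16
0.578 -0.239 0 0.24
0.578 -0.239 0 0.32
0.578 -0.239 0 0.4
0.578 -0.239 0 0.48
0.578 -0.239 0 0.56
0.578 -0.239 0 0.64
0.578 -0.239 0 0.72
0.578 -0.239 0 0.8
0.578 -0.239 0 0.88
0.578 -0.239 0 0.96'
python3 -c "
from fit import *
go(.5533,.303,.13,np.radians(-87.7))"
```

```text
clock: 24.2
ee_pos: [0.5514, 0.1791, 0.1376]
orientation: [0.994, 0.11, -0.004, 0.0]
wrist_force: [0.8, -0.2, -2.9]
finger_gap: 0.0541
grip_force: 64.9
shift [ 0.0289 -0.1206  0.0074] turn 0.18 j6 1.57 tcp [0.5514 0.1791 0.1376] yaw -1.351 t 24.2
```

```bash
python3 -m creep '0.028 -0.118 0.005 0.1
0.028 -0.118 0.005 0.18
0.028 -0.118 0.005 0.18
0.028 -0.118 0.005 0.18
0.028 -0.118 0.005 0.18
0.028 -0.118 0.005 0.18
0.028 -0.118 0.005 0.18'
python3 -c "
from fit import *
go(.5533,.303,.048,np.radians(-87.7))"
```

```text
clock: 24.78
ee_pos: [0.5544, 0.2974, 0.1345]
orientation: [1.0, 0.021, -0.002, 0.001]
wrist_force: [1.1, 0.4, -2.6]
finger_gap: 0.0544
grip_force: 65.0
shift [-0.0005 -0.0058  0.0865] turn 0.003 j6 1.94 tcp [0.5544 0.2974 0.1345] yaw -1.528 t 24.78
```

```bash
python3 -m creep '-0.001 -0.004 0.03 0
-0.001 -0.004 0.05 0
-0.001 -0.004 0.065 0
-0.001 -0.004 0.075 0
-0.001 -0.004 0.08 0
-0.001 -0.004 0.082 0
-0.001 -0.004 0.082 0
-0.001 -0.004 0.082 0'
python3 -c "
from fit import *
go(.553,.303,.04,np.radians(-87.7))
c=cap('wrist');cv2.imwrite('pics/w10.png',cv2.resize(c['pixels'][100:360,180:460,::-1],None,fx=2,fy=2))"
```

```text
clock: 25.45
ee_pos: [0.5552, 0.3028, 0.0562]
orientation: [1.0, 0.022, 0.001, -0.0]
wrist_force: [1.3, -0.2, -3.1]
finger_gap: 0.0541
grip_force: 65.0
shift [-0.0022 -0.0002  0.0162] turn 0.003 j6 1.94 tcp [0.5552 0.3028 0.0562] yaw -1.527 t 25.45
```

View pics/w10.png

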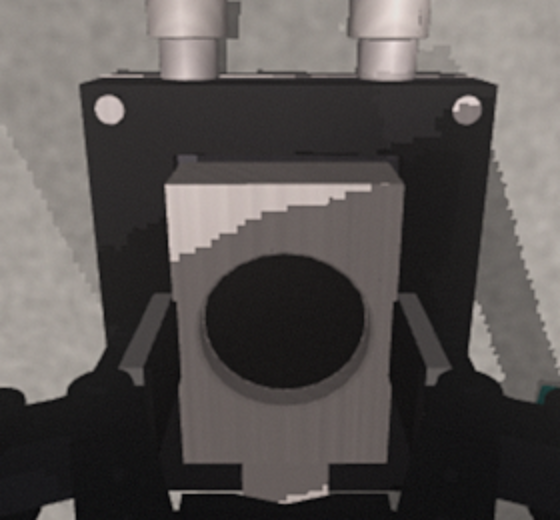

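Laterally the insert (165–404, middle 285) is centred between the stage screws (109 and 467, middle 288). I'll lower it into the recess.

```bash
python3 -m creep '-0.002 0.0005 0.004 0
-0.002 0.0005 0.007 0
-0.002 0.0005 0.01 0
-0.002 0.0005 0.012 0
-0.002 0.0005 0.014 0
-0.002 0.0005 0.0155 0
-0.002 0.0005 0.0155 0
-0.002 0.0005 0.0155 0'
```

```text
clock: 26.17
ee_pos: [0.5525, 0.3023, 0.04]
orientation: [1.0, 0.022, 0.0, -0.0]
wrist_force: [-2.4, -0.8, 2.0]
finger_gap: 0.0542
grip_force: 65.6
```

```bash
python3 -m creep '0 0 0 0
0 0 0 0
0 0 0 0
0 0 0 0' 0.075
python3 -m creep '0 0 -0.02 0
0 0 -0.05 0
0 0 -0.09 0
0 0 -0.13 0
0 0 -0.13 0
0 0 -0.13 0'
python3 -c "
from fit import *
c=cap('wrist');print(rect(c,.553,.303,.052,dark,.026));cv2.imwrite('pics/w11.png',ortho(c,.55,.30,.052,.07,2500)[:,:,::-1])
go(.4548,-.113,.15,np.radians(25-90))
t=cap('top');print(rect(t,.4545,-.113,.018,lambda h:(h[...,1]>110),.03))"
```

```text
clock: 26.5
ee_pos: [0.5527, 0.3023, 0.0397]
orientation: [1.0, 0.022, 0.0, -0.0]
wrist_force: [0.1, -0.4, 0.3]
finger_gap: 0.075
grip_force: 0.0
clock: 27.0
ee_pos: [0.5546, 0.3032, 0.1741]
orientation: [1.0, 0.022, 0.004, -0.002]
wrist_force: [-0.4, -0.2, -1.0]
finger_gap: 0.0752
grip_force: 0.0
[5.548e-01 3.020e-01 4.360e-02 4.360e-02 9.000e+01]
shift [-0.1164  0.4108  0.0202] turn -0.393 j6 1.94 tcp [0.5531 0.3025 0.171 ] yaw -1.527 t 27.05
[ 4.547e-01 -1.124e-01  3.480e-02  3.560e-02  9.000e+01]
```

View pics/w11.png

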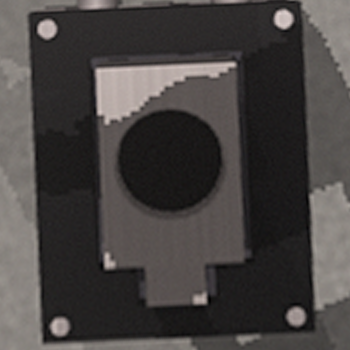

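The round insert is seated in the stage, with its pocket centred at (170,161), i.e. (.5548,.302). Next is the round carrier at (.4547,-.1124).

```bash
python3 -m creep '-0.117 0.411 0 0
-0.117 0.411 0 0
-0.117 0.411 0 0
-0.117 0.411 0 0
-0.117 0.411 0 0
-0.117 0.411 0 0
-0.117 0.411 0 0
-0.117 0.411 0 0
-0.117 0.411 0 0
-0.117 0.411 0.02 0
-0.117 0.411 0.02 0
-0.117 0.411 0.02 0' 0.04
python3 -m creep '0 0 0 0
0 0 0 0'
python3 -c "
from fit import *
go(.4548,-.1126,.021,-1.527)
c=cap('wrist');print(rect(c,.4548,-.1126,.018,lambda h:(h[...,1]>110),.03),rect(c,.4548,-.1126,.016,lambda h:h[...,2]>120,.05))"
```

```text
clock: 28.1
ee_pos: [0.4504, -0.1154, 0.1455]
orientation: [1.0, 0.019, -0.003, -0.001]
wrist_force: [0.3, 0.7, -0.1]
finger_gap: 0.04
grip_force: 0.0
clock: 28.27
ee_pos: [0.4531, -0.1127, 0.1484]
orientation: [1.0, 0.022, -0.001, -0.001]
wrist_force: [-0.5, -0.4, 0.5]
finger_gap: 0.0399
grip_force: 0.0
shift [1.900e-03 1.000e-04 1.274e-01] turn 0.0 j6 1.17 tcp [ 0.4531 -0.1127  0.1484] yaw -1.527 t 28.27
[ 0.4542 -0.1138  0.0336  0.0348  0.    ] [ 0.4448 -0.1144  0.0124  0.0144  0.    ]
```

```bash
python3 -m creep '0.0015 0 0.04 0
0.0015 0 0.075 0
0.0015 0 0.1 0
0.0015 0 0.112 0
0.0015 0 0.12 0
0.0015 0 0.124 0
0.0015 0 0.127 0
0.0015 0 0.127 0
0.0015 0 0.127 0'
python3 -m creep '0 0 0 0
0 0 0 0
0 0 0 0
0 0 0 0
0 0 0 0
0 0 0 0
0 0 0 0' 0 30
python3 -m creep '0 0 -0.01 0
0 0 -0.04 0
0 0 -0.08 0
0 0 -0.12 0
0 0 -0.13 0
0 0 -0.13 0'
python3 -c "
from fit import *
c=cap('wrist');cv2.imwrite('pics/w12.png',c['pixels'][:,:,::-1])
go(.554,.3025,.15,-1.527)"
```

```text
clock: 29.07
ee_pos: [0.456, -0.1136, 0.0236]
orientation: [1.0, 0.022, 0.001, 0.0]
wrist_force: [-0.0, -0.6, 0.2]
finger_gap: 0.0401
grip_force: 0.0
clock: 29.65
ee_pos: [0.4557, -0.1138, 0.0234]
orientation: [1.0, 0.022, 0.001, 0.0]
wrist_force: [0.0, -0.4, 6.6]
finger_gap: 0.0127
grip_force: 29.6
clock: 30.15
ee_pos: [0.4574, -0.1144, 0.1573]
orientation: [1.0, 0.022, 0.004, 0.002]
wrist_force: [1.0, -0.4, -0.5]
finger_gap: 0.0124
grip_force: 29.3
shift [ 0.1163 -0.4115  0.0039] turn -0.0 j6 1.17 tcp [ 0.4558 -0.1137  0.1541] yaw -1.527 t 30.2
```

View pics/w12.png

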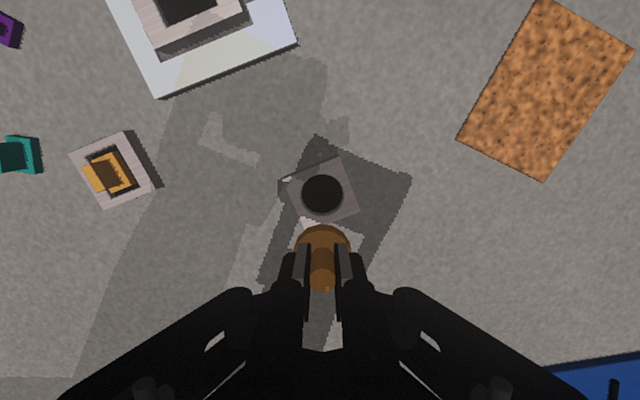

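Carrier_round is held upright at about (322,255), and rest_round is empty. I'll carry it to the stage.

```bash
python3 -m creep '0.117 -0.411 0 0
0.117 -0.411 0 0
0.117 -0.411 0 0
0.117 -0.411 0 0
0.117 -0.411 0 0
0.117 -0.411 0 0
0.117 -0.411 0 0
0.117 -0.411 0 0
0.117 -0.411 0 0
0.117 -0.411 0 0
0.117 -0.411 0 0
0.117 -0.411 0 0'
python3 -m creep '0 0 0 0
0 0 0 0'
python3 -c "
from fit import *
go(.555,.3025,.08,-1.527)"
```

```text
clock: 31.2
ee_pos: [0.5523, 0.3043, 0.1488]
orientation: [1.0, 0.024, -0.003, 0.001]
wrist_force: [0.5, 0.4, -0.6]
finger_gap: 0.0125
grip_force: 29.5
clock: 31.37
ee_pos: [0.5527, 0.3007, 0.1504]
orientation: [1.0, 0.021, -0.002, 0.001]
wrist_force: [-0.2, 0.5, -0.6]
finger_gap: 0.0128
grip_force: 29.5
shift [ 0.0026 -0.0019  0.0704] turn -0.001 j6 1.94 tcp [0.5527 0.3007 0.1504] yaw -1.528 t 31.37
```

```bash
python3 -m creep '0.0015 -0.001 0.03 0
0.0015 -0.001 0.05 0
0.0015 -0.001 0.065 0
0.0015 -0.001 0.07 0
0.0015 -0.001 0.07 0
0.0015 -0.001 0.07 0'
python3 -c "
from fit import *
go(.555,.3025,.0605,-1.527)
c=cap('wrist');cv2.imwrite('pics/w13.png',cv2.resize(c['pixels'][100:340,200:440,::-1],None,fx=2,fy=2))"
```

```text
clock: 31.87
ee_pos: [0.5557, 0.3028, 0.083]
orientation: [1.0, 0.021, 0.0, -0.0]
wrist_force: [0.2, 0.4, -1.2]
finger_gap: 0.0126
grip_force: 29.5
shift [-0.0007  0.0003  0.0225] turn -0.001 j6 1.94 tcp [0.5557 0.3028 0.083 ] yaw -1.528 t 31.87
```

View pics/w13.png

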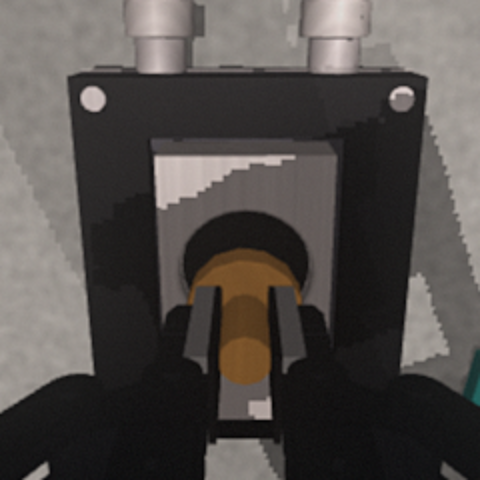

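The carrier (middle about 245) is laterally centred over the round pocket (182–308). I'll lower it and release.

```bash
python3 -m creep '0 0 0.007 0
0 0 0.013 0
0 0 0.018 0
0 0 0.021 0
0 0 0.0225 0
0 0 0.0225 0
0 0 0.0225 0'
python3 -m creep '0 0 0 0
0 0 0 0
0 0 0 0
0 0 0 0' 0.03
python3 -m creep '0 0 -0.02 0
0 0 -0.05 0
0 0 -0.09 0
0 0 -0.13 0
0 0 -0.13 0'
python3 -m creep '0 0.1 0 0
0 0.2 0 0
0 0.3 0 0
0 0.3 0 0
0 0.3 0 0
0 0.3 0 0
0 0.3 0 0
0 0.3 0 0
0 0.3 0 0
0 0.3 0 0'
python3 -c "
from fit import *
t=cap('top');print(rect(t,.555,.302,.054,lambda h:h[...,1]>110,.03),rect(t,.555,.302,.052,lambda h:h[...,2]>120,.06))
ims=[cv2.resize(ortho(t,*a,.07,2500),(300,300)) for a in((.55,.3,.052),(.47,.0955,.016))]
cv2.imwrite('pics/f.png',np.hstack(ims)[:,:,::-1])"
```

```text
clock: 32.5
ee_pos: [0.5554, 0.3035, 0.06]
orientation: [1.0, 0.022, 0.0, -0.0]
wrist_force: [0.4, 0.4, -0.7]
finger_gap: 0.0127
grip_force: 29.6
clock: 32.83
ee_pos: [0.5555, 0.3034, 0.0602]
orientation: [1.0, 0.022, 0.0, -0.0]
wrist_force: [-1.2, 0.5, -0.3]
finger_gap: 0.0303
grip_force: 0.0
clock: 33.25
ee_pos: [0.56, 0.3054, 0.2012]
orientation: [1.0, 0.022, 0.008, -0.003]
wrist_force: [1.2, 0.8, 1.7]
finger_gap: 0.0298
grip_force: 0.0
clock: 34.08
ee_pos: [0.5685, 0.0037, 0.19]
orientation: [1.0, 0.021, 0.0, -0.0]
wrist_force: [-0.3, -0.7, -0.7]
finger_gap: 0.0302
grip_force: 0.0
[5.544e-01 3.036e-01 3.560e-02 3.600e-02 9.000e+01] [0.5475 0.303  0.0569 0.0968 2.4367]
```

View pics/f.png

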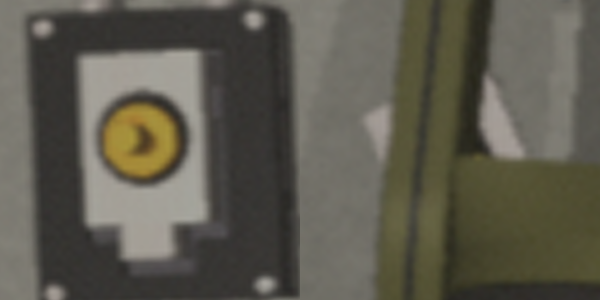

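The round carrier at (142,137) stands centred in the seated round insert. The arm hides rest_rect in this view, but I checked that placement earlier. I'll hand the job in.

```bash
python3 -c "
from plant import manip
print(manip.finish_job())"
```

```text
the job is handed in; nothing more can be done
None
```

The stage changeover is finished and handed in at about 34 s of the 136 s limit: the round insert and carrier are in the stage, the rectangular insert is in the tray, and the rectangular carrier is in its rest, each checked by camera after placing, but the hand-in returned no verdict.

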